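# Fit a filter cassette in the dosing unit and latch it

## Robot

A 6-joint arm with a two-finger parallel gripper is mounted at the origin on the work surface. World frame = base frame: x ahead of the robot, y to its left, z up, the work surface at z = 0. Lengths are in m, angles in rad, forces in N, time in s.
With the tool pointing down it reaches from about 0.4 to 0.825 m from the base axis. Payload 7 kg.
Tool frame: the origin (TCP) lies on the mounting face of the last link; the fingertips stand 178 mm ahead of it and the grasp point (between the pads) lies ahead of it (ctrl.grasp_offset is the z of the grasp point in the tool frame, in m); z points along the fingers, y is the direction in which the jaws open and shut (so a half turn about z gives the same grasp; the last joint's range is limited). The gripper opens to 88 mm and grips with 3 to 60 N. Pads are 19 mm wide; open, the fingers measure 130 mm over their backs; the gripper's body (78 mm by 193 mm) begins 47 mm behind the grasp point.
Start: joints at [-0.854, 0.359, 0.012, 0, -1.224, -0.288], TCP at [0.281, -0.614, 0.405] pointing down, gripper open.
Joint ranges: [-3.07, 3.07], [-1.43, 2.12], [-1.02, 1.25], [-3.03, 1.67], [-3.05, -0], [-3.03, 3.03]. Speed limits (rad/s): [2.39, 2.39, 3.01, 3.14, 3.14, 3.14].

## Interface

Orientations are given as a 3x3 rotation matrix whose columns are the frame's x, y, z axes.
In Python, from rig import ctrl, viewer, ticket, recognise, silhouettes gives the robot as it stands. The module is installed in compiled form; this text tells all that it offers.
- The arm moves only by the tool apply_moves, never from a script. Its arguments are lists of equal length, an entry for each row: "gripper": the finger opening in cm, from 0 to 8.76; "translation": the shift along the world's x, y, z in cm, a list of three; "turn": the turn about the world's z in degrees. A call has 1 to 10 rows; each row is the pose to reach, as a shift and turn from the pose commanded when the call began; what a row does not reach only later rows make up. A row lasts 1/10 s, in which the tool goes at most 50 mm and 8.59 degrees, less where a joint would pass 70% of its speed; a pose out of reach is approached as far as the arm can. A call with a gripper value outside its range is refused whole. The fingers move at their own pace and stop on an object; "grip_force" is the grip in N (left out, the last holds). Time passes only in rows, so rows that repeat a pose let the fingers close. It gives the time, the measured TCP pose, the force and the opening at its end, in the units of the state.
- ctrl.get_obs(): the state, without advancing time (a new reading comes with each control period).
- viewer.read_camera(name): name is "scene" or "top" or "wrist"; returns (picture, depth): 400x640x3 uint8, blue, green, red; 400x640 float32, m along the optical axis (not along the pixel's ray), 0 where there is no reading.
- viewer.camera_info(name): a dict with "camera_matrix" (3x3 intrinsics, pixels), "R" (3x3) and "t" (3): a world point X has camera coordinates R X + t; the wrist camera has in their place "hand_eye" (4x4, takes a point from camera to tool coordinates, whose origin is the TCP and whose axes are the flange's). Camera axes: x right, y down, z forward; pixel columns grow to the right and rows downward; lengths in m; the calibration is good to about 2 mm. The wrist camera is an equidistant fisheye: a pixel r from the principal point sees the ray r / f radians off the axis. A picture is of the moment at which its call begins: read the wrist's pose just before it. camera_info takes no time and is no camera call.
- ticket.job_done(): hands the job in, once; it reports no verdict.
Trained networks look in the newest picture that a camera, given by its name, has taken for a name from the list of things; names that differ only in an ending like _2 or _b are one class to them, and where a whole thing is asked for, a point or a joint stands for the part that bears it (a point fixed in the world has none). Each returns a list of dicts, best first, with "score" (0 to 1); they miss things now and then, are a little off and sometimes report something else, mostly with a low value. They report only what shows in the picture. A call takes as long as a camera call. They do not tell look-alikes from the thing itself.
- recognise(camera, name): "extent" ([left, top, right, bottom] as shares, 0 to 1, of the picture: columns of its width, rows of its height, round what is visible of it).
- silhouettes(camera, name): "pixels" (400x640 bool, what is visible of it) and "extent" ([left, top, right, bottom] as shares, 0 to 1, of the picture: columns of its width, rows of its height, round what is visible of it).
The state is a dict: "time_s": time; "joint_positions": joint angles; "joint_vel": joint speeds; "tau": joint torques, N m; "position": TCP position; "eef_rot": TCP orientation; "ft_force": force on the tool from outside, world axes, zero at the start; "ft_torque": the same for the moment, N m; "gripper_width": opening from 0.0 (shut) to 1.0 (fully open).
Only numpy, scipy, OpenCV 4.12 (cv2) and the standard library are available. Lean on these libraries where they do the work, as an engineer would, in place of code of your own. Each camera call takes 0.05 s, during which the arm holds its last target. There are 200 camera calls.

## Task

Fit the fresh all-green filter cassette into the pocket of the white plant-dosing unit, key tongue into its notch, so that it lies flat on the pocket floor. Then turn the orange latch knob clockwise (seen from above) past its stiff point until it clicks home over the cassette and the green pin stays fully up by itself; take a fresh grip of the knob when one turn of the wrist does not reach. Leave the spent grey cassette, the seedling pot and the amber jar where they stand.

Things in the scene. Friction and masses are not known exactly. Their poses are not given: they have to be found in the camera images.
- unit: dosing unit, fixed white and grey housing 150 (x) x 190 (y) x 40 mm high; origin: underside, on the table, 10 mm to +y of the housing's middle; x across its short side. The pocket is at its own (0, +40) mm, the knob axis at (0, -50) mm.
- pocket (a point): centre of the black pocket floor, 22 mm above the table; axes as the unit's. The pocket is 18 mm deep (rim at 40 mm above the table), 66.5 mm along x and 46.5 mm along y with a 3 mm bevel at the rim; a notch 18.5 mm wide leads 10 mm further out at its +x end, for the cassette's tongue.
- cassette: fresh filter cassette, all green, white filter windows, about 120 g, loose; block 64 (x) x 44 (y) x 26 mm high with a key tongue 10 long x 16 wide mm, full height, at its +x end (so it fits the pocket one way round only), and a grip rib in the middle of its top, 12 mm (x) x 24 mm (y), from 26 to 56 mm above the underside. Origin: centre of the 64 x 44 underside.
- knob_grip (a point): knob's vertical axis at a good grip height, 77 mm above the table; x runs along the orange grip bar, towards the latch arm's tip, and turns with the knob. Bar: 42 long (x) x 14 wide, from 54 to 87 mm above the table. Turn it clockwise seen from above: light at first, then stiff (to about 0.3 N m, springs back if let go), then it snaps home against a firm stop.
- latch_tip (a point): tip of the flat steel latch arm under the bar, 76 mm from the knob's axis, 14 mm wide, 51 to 55 mm above the table; x as the bar's. At the click it points roughly to the unit's +y, over the edge of the seated cassette (top at 48 mm). The click comes 1.6 to 2.5 rad clockwise of the start, at an angle that differs from unit to unit.
- pin (a joint): green indicator pin, 12 mm across, in the grey dial under the knob, 37 mm from the knob's axis, on the side away from the pocket; rises in step with the knob: 0 down (top 1.5 mm above the dial), up to 0.003 m at the start, about 0.010 m at the top of the detent, 0.012 m (fully up) after the click. Moved by the knob; not to be handled.
- spent: spent filter cassette, grey with brown windows, loose, same shape and size as the fresh one; to be left alone. Origin: centre of its underside.
- pot: black seedling pot with low leaves, 72 mm across, 65 mm high (leaves to 115 mm), loose; to be left alone. Origin: centre of its underside.
- jar: amber glass jar with a black cap, 48 mm across, 75 mm high, loose; to be left alone. Origin: centre of its underside.
Mind the look-alikes: they are no part of the job. Several things have the shape of the cassette; the one meant has the colours described above.

How it is judged:
On the way, in this order (a step that is already met when the one before it is completed fails the run):
1. the fresh cassette is seated flat in the pocket while the latch is still open (z of cassette in the frame of pocket between -0.0025 and 0.0025 m and horizontal distance between cassette and pocket below 0.0035 m and angle between the x axis of cassette and the x axis of pocket, either way round below 0.08 rad and angle between cassette's own z axis and vertical below 0.05 rad and value of joint pin below 0.008 m), for 0.2 s.
2. the latch has clicked home over the seated cassette (z of cassette in the frame of pocket between -0.0025 and 0.0025 m and horizontal distance between cassette and pocket below 0.0035 m and angle between the x axis of cassette and the x axis of pocket, either way round below 0.08 rad and angle between cassette's own z axis and vertical below 0.05 rad and value of joint pin above 0.011 m), for 0.2 s.
At the end, for the whole second after the job is handed in: the fresh cassette rests in the pocket, within 2.5 mm of the floor in height, 3.5 mm of the centre, 0.08 rad of square and 0.05 rad of level; the green pin stands above 11 mm by itself; the spent cassette, pot and jar lie within 30 mm of where they started (all of step 2 and linear speed of cassette below 0.02 m/s and distance of each of spent, pot, jar from where it was at the start of the episode below 0.03 m); the robot touches nothing.
It fails at once if the spent cassette is pushed more than 30 mm from its place or tipped over (distance of spent from where it was at the start of the episode above 0.03 m or angle between spent's own z axis and vertical above 0.5 rad).
It fails at once if the seedling pot is pushed more than 30 mm from its place or tipped over (distance of pot from where it was at the start of the episode above 0.03 m or angle between pot's own z axis and vertical above 0.5 rad).
It fails at once if the amber jar is pushed more than 30 mm from its place or tipped over (distance of jar from where it was at the start of the episode above 0.03 m or angle between jar's own z axis and vertical above 0.5 rad).
It also fails if it takes over 69 s, if anything falls off the work surface, if the arm or the gripper's body presses on something with over 40 N, if the wrist force passes 120 N, or if a joint passes its speed limit or range.

## Working session

There is one attempt and no reset: what is moved stays moved. The work goes in short steps, Python scripts to look and compute and a tool call to move; the robot and the scene stay as the last step left them, time stands still between calls to the robot, and variables do not carry over. Pictures are saved under pics/ and viewed, about 8 in all and at most 12, crops included, and the job is handed in when it is done.

Besides the shell and the picture viewer there is one more tool, called after "Request:" by a JSON object that holds its "name" and its "arguments", one argument or row to a line. apply_moves: Moves the arm, as the interface text tells. Its arguments: {"type":"object","properties":{"gripper":{"type":"array"},"translation":{"type":"array"},"turn":{"type":"array"},"grip_force":{"type":"number"}},"required":["gripper","translation","turn"]}

```bash
mkdir -p pics
cat > h.py <<'E'
import numpy as np, cv2
from rig import ctrl, viewer, ticket, recognise, silhouettes
def world(cam, depth, mask=None):
    ci=viewer.camera_info(cam); K=np.array(ci["camera_matrix"]); R=np.array(ci["R"]); t=np.array(ci["t"])
    v,u=np.mgrid[0:400,0:640]; z=depth
    c=np.stack([(u-K[0,2])/K[0,0]*z,(v-K[1,2])/K[1,1]*z,z],-1)
    return (c-t)@R   # R^T (c-t)
E
python3 - <<'E'
from h import *
print({k:np.round(v,3).tolist() if not np.isscalar(v) else v for k,v in ctrl.get_obs().items()}, ctrl.grasp_offset)
for c in("top","scene"):
    p,d=viewer.read_camera(c); cv2.imwrite(f"pics/{c}0.png",p); np.savez(f"{c}0.npz",p=p,d=d)
    W=world(c,d)
    for n in ("unit","cassette","knob_grip","pot","jar","pin","latch_tip"):
        for r in silhouettes(c,n)[:4]:
            m=r["pixels"]&(d>0); e=np.array(r["extent"])*[640,400,640,400]
            if m.sum()<5: continue
            w=W[m]; print(c,n,round(r["score"],2),e.round().astype(int),np.median(w,0).round(3),"top",np.percentile(w[:,2],97).round(3))
E
```

```text
{'time_s': 0.0, 'joint_positions': [-0.854, 0.359, 0.011, -0.0, -1.224, -0.288], 'joint_vel': [0.002, -0.002, 0.001, 0.0, 0.0, 0.001], 'tau': [0.002, -58.271, 29.305, 6.997, 0.007, -0.0], 'position': [0.281, -0.614, 0.404], 'eef_rot': [[-0.91, -0.416, -0.001], [-0.416, 0.91, 0.001], [0.0, 0.002, -1.0]], 'ft_force': [0.891, 0.413, -0.117], 'ft_torque': [0.037, -0.024, -0.032], 'gripper_width': 1.0011216197080834} 0.1593
top unit 0.58 [355 160 434 236] [ 0.58  -0.217  0.04 ] top 0.059
top cassette 0.92 [237 246 260 275] [0.405 0.213 0.026] top 0.058
top cassette 0.89 [193 187 217 209] [0.594 0.346 0.026] top 0.057
top cassette 0.71 [208 222 226 250] [0.481 0.305 0.026] top 0.057
top cassette 0.61 [168 247 197 273] [0.412 0.405 0.026] top 0.056
top knob_grip 0.62 [398 185 433 203] [ 0.585 -0.263  0.056] top 0.09
top pot 0.71 [453 212 478 237] [ 0.497 -0.413  0.067] top 0.103
top jar 0.52 [265 134 285 154] [0.752 0.131 0.073] top 0.078
top latch_tip 0.69 [398 190 434 208] [ 0.585 -0.261  0.056] top 0.09
top latch_tip 0.34 [352 162 432 238] [ 0.579 -0.218  0.04 ] top 0.059
scene unit 0.91 [224 219 313 305] [ 0.595 -0.225  0.04 ] top 0.066
scene unit 0.57 [341 152 363 177] [0.553 0.15  0.026] top 0.056
scene cassette 0.83 [352 109 381 132] [0.486 0.305 0.026] top 0.057
scene cassette 0.83 [357  83 382 102] [0.419 0.407 0.026] top 0.056
scene cassette 0.64 [391 124 414 140] [0.602 0.347 0.026] top 0.056
scene cassette 0.55 [316 119 337 138] [0.416 0.21  0.027] top 0.057
scene knob_grip 0.84 [231 257 271 279] [ 0.599 -0.267  0.056] top 0.089
scene pot 0.57 [175 272 206 306] [ 0.51  -0.418  0.066] top 0.101
scene jar 0.6 [397 193 418 218] [0.765 0.124 0.058] top 0.078
scene latch_tip 0.86 [229 258 271 282] [ 0.6   -0.265  0.057] top 0.09
scene latch_tip 0.72 [395 194 414 219] [0.764 0.123 0.061] top 0.079
```

View pics/top0.png

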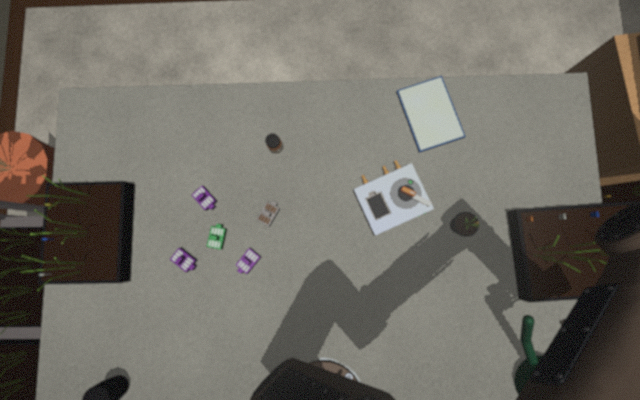

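View pics/scene0.png

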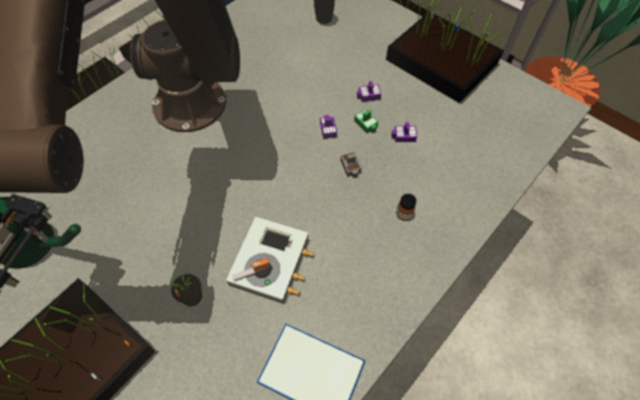

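Candidates in the top view: the purple ones at (204,198), (183,260) and (249,261), the grey spent one at (268,214), and the green one at (216,237). The green one fits the description. The unit is around (393,198), pot (465,224), jar (274,143). First I'll move over the unit and look with the wrist camera, and make a close crop of the green one.

Request:
{"name": "apply_moves", "arguments": {
  "gripper": [8, 8, 8, 8, 8, 8, 8, 8, 8, 8],
  "translation": [
    [2.8, 4, 0],
    [5.6, 8, 0],
    [8.4, 12, 0],
    [11.2, 16, 0],
    [14, 20, 0],
    [16.8, 24, 0],
    [19.6, 28, 0],
    [22.4, 32, 0],
    [25.2, 36, 0],
    [27.5, 39, 0]
  ],
  "turn": [0, 0, 0, 0, 0, 0, 0, 0, 0, 0]
}}

```text
time_s: 1.8
position: [0.5567, -0.2215, 0.405]
eef_rot: [[-0.909, -0.417, 0.001], [-0.417, 0.909, 0.0], [-0.001, -0.0, -1.0]]
ft_force: [0.0, 0.5, 0.3]
gripper_width: 0.913
```

Request:
{"name": "apply_moves", "arguments": {
  "gripper": [8, 8],
  "translation": [
    [0, 0, 0],
    [0, 0, 0]
  ],
  "turn": [0, 0]
}}

```text
time_s: 2.0
position: [0.5561, -0.223, 0.4045]
eef_rot: [[-0.909, -0.418, -0.0], [-0.418, 0.909, -0.0], [0.0, 0.0, -1.0]]
ft_force: [0.8, 0.1, -0.5]
gripper_width: 0.913
```

```bash
cat >> h.py <<'E'
def snap(tag):
    o=ctrl.get_obs(); p,d=viewer.read_camera("wrist"); np.savez(f"{tag}.npz",p=p,d=d,pos=o["position"],R=o["eef_rot"]); cv2.imwrite(f"pics/{tag}.png",p)
    return p,d,wworld(d,o["position"],o["eef_rot"])
def wworld(d,pos,R):
    ci=viewer.camera_info("wrist"); K=np.array(ci["camera_matrix"]); H=np.array(ci["hand_eye"])
    v,u=np.mgrid[0:400,0:640]; x=(u-K[0,2])/K[0,0]; y=(v-K[1,2])/K[1,1]; th=np.hypot(x,y)
    s=np.where(th>1e-9,np.tan(np.minimum(th,1.5))/np.maximum(th,1e-9),1)
    c=np.stack([x*s*d,y*s*d,d],-1)
    return (c@H[:3,:3].T+H[:3,3])@np.array(R).T+np.array(pos)
E
python3 - <<'E'
from h import *
p,d,W=snap("w1")
o=ctrl.get_obs(); print(o["time_s"],o["position"],o["ft_force"]); ci=viewer.camera_info("wrist"); print(np.round(ci["camera_matrix"],1).tolist(),np.round(ci["hand_eye"],3).tolist())
for n in("unit","knob_grip","pot"):
    for r in silhouettes("wrist",n)[:2]:
        m=r["pixels"]&(d>0); w=W[m]; print(n,round(r["score"],2),(np.array(r["extent"])*[640,400,640,400]).astype(int),np.median(w,0).round(4),np.percentile(w[:,2],97).round(4))
t=np.load("top0.npz")["p"][180:280,160:280]; t=cv2.resize(t,None,fx=4,fy=4,interpolation=3)
cv2.imwrite("pics/comb.png",np.hstack([t[:400],cv2.resize(p,(640,400))])[:, :])
cv2.imwrite("pics/comb.png",np.vstack([p,np.hstack([cv2.resize(t[:160*2+80],(240,200)),np.zeros((200,400,3),np.uint8)])]))
E
```

```text
2.05 [ 0.55554709 -0.22374858  0.40456436] [ 0.37306345 -0.48437999 -0.14922406]
[[309.7, 0.0, 317.2], [0.0, 309.7, 198.6], [0.0, 0.0, 1.0]] [[0.001, -0.966, -0.257, 0.067], [1.0, 0.001, 0.0, -0.0], [-0.0, -0.257, 0.966, 0.02], [0.0, 0.0, 0.0, 1.0]]
unit 0.94 [231 131 393 251] [ 0.5722 -0.2211  0.0398] 0.0819
knob_grip 0.92 [228 150 299 228] [ 0.5871 -0.2617  0.0549] 0.0875
pot 0.95 [142  39 216 100] [ 0.5026 -0.4094  0.0653] 0.1035
```

View pics/comb.png

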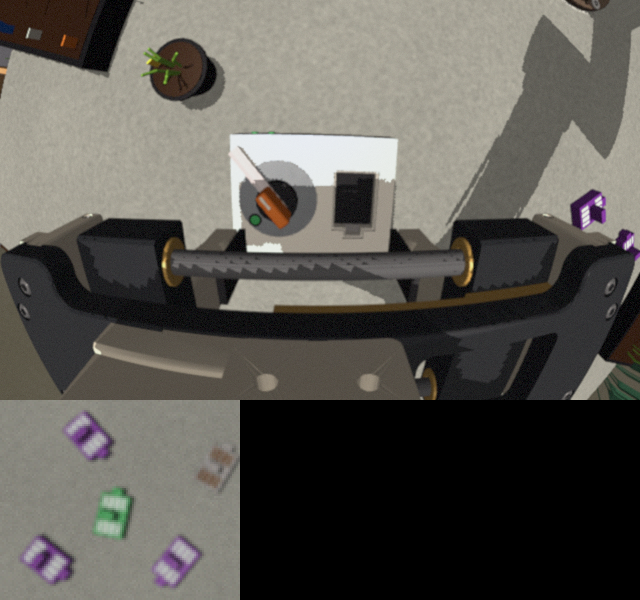

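The wrist view shows the pocket at about (354,200), with its notch facing down in the image (unit +x). The knob is near (275,205), its latch arm points to (235,150), and the pin is at (255,220). The crop shows an all-green cassette with its tongue towards world +x. Next I'll measure the pocket, knob and cassette.

Run:
```python
from h import *
f=np.load("w1.npz"); d=f["d"];p=f["p"]; W=wworld(d,f["pos"],f["R"])
def rect(m,n):
    q=W[m][:,:2].astype(np.float32); r=cv2.minAreaRect(q*1000); print(n,m.sum(),np.round(r[0],1),np.round(r[1],1),round(r[2],2),"med",np.median(W[m],0).round(4)); return r
roi=np.zeros((400,640),bool); roi[140:250,325:385]=1
z=W[...,2]
fl=roi&(z>0.015)&(z<0.028)&(d>0)
rect(fl,"pocket floor")
# dark pixels
g=p.max(2); rs=np.zeros_like(roi); rs[165:228,330:378]=1
dk=rs&(g<60)&(d>0)&(z<0.03); rect(dk,"dark")
roi2=np.zeros_like(roi); roi2[128:222,226:402]=1
top=roi2&(abs(z-0.04)<0.004)&(d>0); rect(top,"housing top")
# -x edge line of the housing: for column ranges
e=[]
for u in range(245,390,3):
    vs=np.where(top[:,u])[0]
    if len(vs): e.append(W[vs[0],u,:2])
e=np.array(e,np.float32); l=cv2.fitLine(e,cv2.DIST_HUBER,0,.01,.01).ravel(); print("edge dir",l, "yaw of unit x", np.degrees(np.arctan2(l[1],l[0]))-90)
b=roi2.copy(); b[220:235]=1; bar=b&(z>0.078)&(z<0.095)&(d>0)&(np.arange(640)[None]<320); bar[240:]=0; rect(bar,"bar")
arm=b&(z>0.048)&(z<0.06)&(p.min(2)>110)&(np.arange(640)[None]<300);rect(arm,"arm")
# cassette in top
t=np.load("top0.npz"); T=world("top",t["d"]); pp=t["p"].astype(int)
gm=(pp[...,1]>pp[...,2]+25)&(pp[...,1]>pp[...,0]+10); gm[:215]=0;gm[255:]=0;gm[:,:200]=0;gm[:,232:]=0
W=T; rect(gm,"green")
```

```text
pocket floor 2096 [ 568.3 -169.2] [75.4 46.4] 22.42 med [ 0.5653 -0.1699  0.0219]
dark 1794 [ 564.3 -170.8] [62.4 45. ] 23.74 med [ 0.5638 -0.171   0.0219]
housing top 9966 [ 560.7 -227.2] [103.9 190.9] 23.34 med [ 0.5499 -0.2297  0.0398]
edge dir [ 0.38879004 -0.9213264   0.5171379  -0.25544003] yaw of unit x -157.12076
bar 583 [ 597.6 -255.1] [42.5 15.6] 60.41 med [ 0.5964 -0.2551  0.0862]
arm 637 [ 575.6 -298.2] [54.6 15.2] 61.74 med [ 0.575  -0.2984  0.0546]
green 262 [482.9 316.8] [55.9 73.5] 76.77 med [0.4778 0.3061 0.0261]
```

Request:
{"name": "apply_moves", "arguments": {
  "gripper": [6, 6, 6, 6, 6, 6, 6, 6, 6, 6],
  "translation": [
    [-0.4, 4.8, 0],
    [-0.9, 9.6, 0],
    [-1.4, 14.4, 0],
    [-2, 19.2, 0],
    [-2.6, 24, 0],
    [-3.3, 28.8, 0],
    [-4, 33.6, 0],
    [-4.8, 38.4, 0],
    [-5.6, 43.2, 0],
    [-6.5, 48, 0]
  ],
  "turn": [0, 6, 12, 18, 24, 30, 36, 42, 48, 52]
}}

```text
time_s: 3.2
position: [0.4903, 0.2569, 0.4052]
eef_rot: [[-0.23, -0.973, 0.001], [-0.973, 0.23, 0.001], [-0.001, -0.001, -1.0]]
ft_force: [0.8, 0.7, -0.3]
gripper_width: 0.683
```

Request:
{"name": "apply_moves", "arguments": {
  "gripper": [6, 6, 6, 6, 6],
  "translation": [
    [-0.5, 4, -2.5],
    [-1, 5, -6],
    [-1, 5, -10],
    [-1, 5, -10],
    [-1, 5, -10]
  ],
  "turn": [0, 0, 0, 0, 0]
}}

```text
time_s: 3.7
position: [0.4812, 0.3055, 0.3053]
eef_rot: [[-0.233, -0.972, -0.0], [-0.972, 0.233, -0.001], [0.001, -0.0, -1.0]]
ft_force: [0.8, -0.4, 0.3]
gripper_width: 0.687
```

Run:
```python
from h import *
p,d,W=snap("w2")
o=ctrl.get_obs(); print(o["time_s"],o["position"],o["joint_positions"],np.degrees(np.arctan2(o["eef_rot"][1][1],o["eef_rot"][0][1])))
pp=p.astype(int); z=W[...,2]
g=(pp[...,1]>pp[...,2]+25)&(pp[...,1]>pp[...,0]+15)&(d>0)
n,l,s,c=cv2.connectedComponentsWithStats(g.astype(np.uint8)); k=1+np.argsort(-s[1:,4])[:3]; print(s[k].tolist())
for r in silhouettes("wrist","cassette")[:3]:
    m=r["pixels"]&(d>0); print(r["score"],(np.array(r["extent"])*[640,400,640,400]).astype(int),g[m].mean())
    if g[m].mean()<.2: continue
    for nm,mm in (("rib",m&(z>.048)&(z<.064)),("body",m&(abs(z-.026)<.004)),):
        q=(W[mm][:,:2]*1000).astype(np.float32); R=cv2.minAreaRect(q); print(nm,mm.sum(),np.round(R[0],1),np.round(R[1],1),round(R[2],1),np.median(W[mm],0).round(4))
```

```text
3.75 [0.48161602 0.30583712 0.30649353] [ 9.08951965e-01  2.71674241e-01 -3.55486443e-01  1.04246427e-03
 -9.42026403e-01 -1.14470890e+00] 166.5271676555697
[[276, 177, 85, 55, 2713]]
0.78 [335  41 424 119] 0.0
0.66 [276 176 360 236] 0.6457170589662703
rib 490 [477.9 313.6] [24.4 11.9] 77.1 [0.4779 0.3128 0.0554]
body 3173 [483.4 313. ] [44.4 75. ] 77.7 [0.4836 0.3099 0.0258]
0.51 [211 228 229 248] 0.0
```

View pics/w2.png

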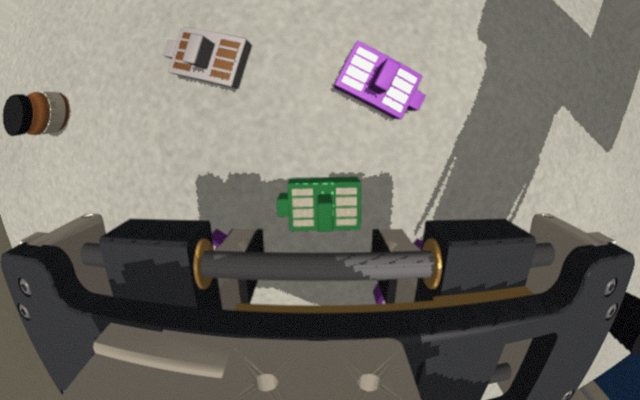

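The view shows the green cassette at (323,204), all green, tongue at the left (about world +x), and both fingers straddle it. I'll grasp the rib.

Request:
{"name": "apply_moves", "arguments": {
  "gripper": [5, 5, 5, 5, 5, 5],
  "translation": [
    [-0.3, 0.75, -3],
    [-0.3, 0.75, -6],
    [-0.3, 0.75, -8],
    [-0.3, 0.75, -9.2],
    [-0.3, 0.75, -9.6],
    [-0.3, 0.75, -9.6]
  ],
  "turn": [1, 1, 1, 1, 1, 1],
  "grip_force": 25
}}

```text
time_s: 4.4
position: [0.4782, 0.3138, 0.2096]
eef_rot: [[-0.216, -0.976, 0.001], [-0.976, 0.216, 0.001], [-0.001, -0.001, -1.0]]
ft_force: [0.3, -0.6, 0.0]
gripper_width: 0.572
```

Request:
{"name": "apply_moves", "arguments": {
  "gripper": [0.5, 0.5, 0.5, 0.5, 0.5, 0.5, 0.5, 0.5, 0.5, 0.5],
  "translation": [
    [0, 0, 0],
    [0, 0, 0],
    [0, 0, 0],
    [0, 0, 0],
    [0, 0, 0],
    [0, 0, 0],
    [0, 0, 0],
    [0, 0, 0],
    [0, 0, 0],
    [0, 0, 0]
  ],
  "turn": [0, 0, 0, 0, 0, 0, 0, 0, 0, 0],
  "grip_force": 25
}}

```text
time_s: 5.4
position: [0.4776, 0.3137, 0.2088]
eef_rot: [[-0.215, -0.977, 0.0], [-0.977, 0.215, 0.0], [-0.0, -0.0, -1.0]]
ft_force: [-1.5, 0.0, 3.8]
gripper_width: 0.138
```

Request:
{"name": "apply_moves", "arguments": {
  "gripper": [0.5, 0.5, 0.5, 0.5, 0.5, 0.5, 0.5, 0.5, 0.5, 0.5],
  "translation": [
    [0, 0, 2.5],
    [0, 0, 6],
    [0.2, -1, 10],
    [0.6, -5, 12],
    [1.2, -9.5, 12],
    [1.8, -14, 12],
    [2.6, -18.5, 12],
    [3.4, -23, 12],
    [4.2, -27.5, 12],
    [5, -32, 12]
  ],
  "turn": [0, 0, 0, 5, 10, 15, 20, 25, 30, 35]
}}

```text
time_s: 6.4
position: [0.5274, -0.0083, 0.3284]
eef_rot: [[0.387, -0.922, -0.0], [-0.922, -0.387, 0.0], [-0.0, 0.0, -1.0]]
ft_force: [0.7, -0.3, -2.1]
gripper_width: 0.135
```

Request:
{"name": "apply_moves", "arguments": {
  "gripper": [0.5, 0.5, 0.5, 0.5, 0.5, 0.5, 0.5],
  "translation": [
    [0.9, -4.5, 0],
    [1.8, -9, 0],
    [2.7, -13, 0],
    [3.2, -15, 0],
    [3.6, -16.5, 0],
    [3.6, -16.5, -2],
    [3.6, -16.5, -2]
  ],
  "turn": [0.4, 0.4, 0.4, 0.4, 0.4, 0.4, 0.4]
}}

```text
time_s: 7.1
position: [0.5625, -0.1715, 0.306]
eef_rot: [[0.389, -0.921, -0.005], [-0.921, -0.389, 0.001], [-0.003, 0.004, -1.0]]
ft_force: [0.2, 0.8, -2.1]
gripper_width: 0.138
```

Run:
```python
from h import *
p,d,W=snap("w3")
o=ctrl.get_obs(); print(o["time_s"],o["position"],o["joint_positions"],np.degrees(np.arctan2(o["eef_rot"][1][1],o["eef_rot"][0][1])),o["gripper_width"],o["ft_force"])
pp=p.astype(int); z=W[...,2]
g=(pp[...,1]>pp[...,2]+25)&(pp[...,1]>pp[...,0]+15)&(d>0)
n,l,s,c=cv2.connectedComponentsWithStats(g.astype(np.uint8)); k=1+np.argmax(s[1:,4]); print(s[k])
m=l==k; print(np.percentile(z[m],[2,25,50,75,98]).round(4))
gz=np.median(z[m]);mm=m&(abs(z-gz)<.005); R=cv2.minAreaRect((W[mm][:,:2]*1000).astype(np.float32)); print(R)
```

```text
7.15 [ 0.5629694  -0.17119758  0.30729634] [ 3.66521475e-02  2.99615688e-01 -3.12219883e-01 -5.36115859e-04
 -9.62400575e-01  3.64283458e-01] -157.0455384556534 0.13629356091078634 [-0.30828488 -0.52590332 -1.869899  ]
[ 253  194  122   59 3377]
[0.1015 0.1171 0.1225 0.1235 0.1533]
((568.8070068359375, -185.0292510986328), (63.66600036621094, 14.762426376342773), 23.203704833984375)
```

View pics/w3.png

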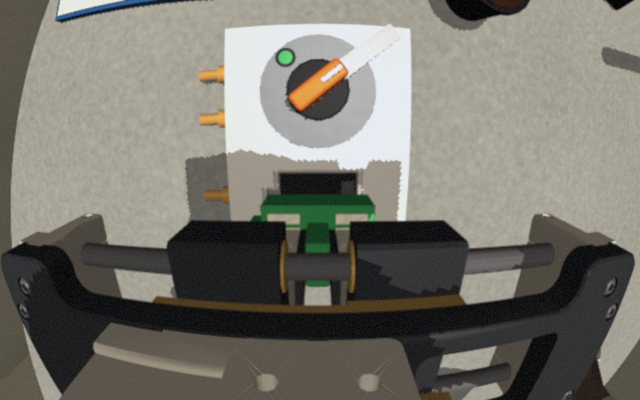

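The cassette hangs square, about 0.4 mm off the TCP. I'll check the unit's position again from this second wrist orientation.

Run:
```python
from h import *
f=np.load("w3.npz"); d=f["d"]; W=wworld(d,f["pos"],f["R"]); z=W[...,2]
a=np.radians(23.0); ux=np.array([np.cos(a),np.sin(a)]); uy=np.array([-ux[1],ux[0]]); P=np.array([.5637,-.1712])
L=(W[...,:2]-P)@np.stack([ux,uy],1)*1000
top=(abs(z-.04)<.003)&(d>0)&(abs(L[...,0])<90); top[:20]=0
l=[];r=[];tp=[]
for v in range(40,150,4):
    us=np.where(top[v])[0]; l.append(L[v,us[0]]); r.append(L[v,us[-1]])
for u in range(235,400,5):
    vs=np.where(top[:,u])[0]; tp.append(L[vs[0],u])
for n,q in(("L",l),("R",r),("T",tp)):
    q=np.array(q); print(n,np.median(q,0).round(1), np.degrees(np.array(cv2.fitLine(q.astype(np.float32),cv2.DIST_HUBER,0,.01,.01).ravel()[:2])).round(2))
fl=(z>.017)&(z<.027)&(d>0)&(abs(L[...,0])<50)&(abs(L[...,1])<40)&(f["p"].max(2)<70); fl[:150]=0
q=L[fl]; print("floor vis",len(q),np.percentile(q,[1,99],axis=0).round(1))
bar=(z>.078)&(z<.095)&(d>0); bar[130:]=0; q=cv2.minAreaRect(L[bar].astype(np.float32)); print("bar",q)
```

```text
L [ 73.4 -90. ] [ 0.15 57.3 ]
R [-75.7 -89.9] [  0.09 -57.3 ]
T [   0.8 -145. ] [57.3  -0.26]
floor vis 1599 [[-33.9 -21.1]
 [ 31.6  -3.1]]
bar ((-1.2229328155517578, -90.72981262207031), (42.56773376464844, 14.654460906982422), 39.12721633911133)
```

Request:
{"name": "apply_moves", "arguments": {
  "gripper": [0.5, 0.5, 0.5, 0.5, 0.5, 0.5, 0.5, 0.5],
  "translation": [
    [-0.05, 0, -2.5],
    [-0.05, 0, -4.5],
    [-0.05, 0, -5.5],
    [-0.05, 0, -5.9],
    [-0.05, 0, -6.2],
    [-0.05, 0, -6.5],
    [-0.05, 0, -6.7],
    [-0.05, 0, -6.7]
  ],
  "turn": [0, 0, 0, 0, 0, 0, 0, 0]
}}

```text
time_s: 7.95
position: [0.5635, -0.1716, 0.2448]
eef_rot: [[0.391, -0.92, 0.002], [-0.92, -0.391, -0.001], [0.002, -0.002, -1.0]]
ft_force: [-8.0, 1.6, 17.0]
gripper_width: 0.136
```

Contact on the bevel at the +x side. I'll ease 1 mm towards -x and keep lowering.

Request:
{"name": "apply_moves", "arguments": {
  "gripper": [0.5, 0.5, 0.5, 0.5, 0.5, 0.5],
  "translation": [
    [-0.05, 0, 0.3],
    [-0.1, 0, 0.3],
    [-0.11, 0.01, 0],
    [-0.11, 0.01, -0.2],
    [-0.11, 0.01, -0.4],
    [-0.11, 0.01, -0.4]
  ],
  "turn": [0, 0, 0, 0, 0, 0]
}}

```text
time_s: 8.55
position: [0.5609, -0.1726, 0.2407]
eef_rot: [[0.391, -0.92, -0.002], [-0.92, -0.391, -0.002], [0.002, 0.002, -1.0]]
ft_force: [-15.2, -3.8, 30.9]
gripper_width: 0.153
```

Request:
{"name": "apply_moves", "arguments": {
  "gripper": [0.5, 0.5, 0.5, 0.5, 0.5, 0.5, 0.5],
  "translation": [
    [0, 0, 0.5],
    [-0.15, -0.06, 0.7],
    [-0.15, -0.06, 0.7],
    [-0.15, -0.06, 0.4],
    [-0.15, -0.06, 0.2],
    [-0.15, -0.06, 0],
    [-0.15, -0.06, 0]
  ],
  "turn": [0, 0, 0, 0, 0, 0, 0]
}}

```text
time_s: 9.25
position: [0.5608, -0.172, 0.2371]
eef_rot: [[0.39, -0.921, 0.0], [-0.921, -0.39, -0.0], [0.0, 0.0, -1.0]]
ft_force: [3.1, -4.0, -3.8]
gripper_width: 0.131
```

Inside now with no vertical load. I'll go the rest of the way down.

Request:
{"name": "apply_moves", "arguments": {
  "gripper": [0.5, 0.5, 0.5, 0.5, 0.5],
  "translation": [
    [0, 0, -0.2],
    [0, 0, -0.4],
    [0, 0, -0.6],
    [0, 0, -0.75],
    [0, 0, -0.75]
  ],
  "turn": [0, 0, 0, 0, 0]
}}

```text
time_s: 9.75
position: [0.5607, -0.172, 0.2301]
eef_rot: [[0.39, -0.921, 0.0], [-0.921, -0.39, -0.0], [0.0, -0.0, -1.0]]
ft_force: [2.9, -4.6, -1.1]
gripper_width: 0.135
```

Request:
{"name": "apply_moves", "arguments": {
  "gripper": [0.5, 0.5, 0.5, 0.5, 0.5],
  "translation": [
    [0, 0, -0.1],
    [0, 0, -0.2],
    [0, 0, -0.3],
    [0, 0, -0.35],
    [0, 0, -0.35]
  ],
  "turn": [0, 0, 0, 0, 0]
}}

```text
time_s: 10.25
position: [0.5606, -0.1718, 0.2296]
eef_rot: [[0.391, -0.92, 0.002], [-0.92, -0.391, -0.001], [0.001, -0.001, -1.0]]
ft_force: [-6.8, 0.9, 26.1]
gripper_width: 0.136
```

Firm floor contact (26 N). I'll relax, open, lift and swing round towards the knob, then look.

Request:
{"name": "apply_moves", "arguments": {
  "gripper": [0.5, 4, 4, 4, 4, 4, 4, 4, 4, 4],
  "translation": [
    [0, 0, 0.3],
    [0, 0, 0.3],
    [0, 0, 0.3],
    [0, 0, 0.3],
    [0, 0, 1.5],
    [0, 0, 5],
    [0, 0, 9.5],
    [0, 0, 11],
    [0.7, -1.5, 11],
    [1.4, -3, 11]
  ],
  "turn": [0, 0, 0, 0, 0, 0, 0, 0, -8, -16]
}}

```text
time_s: 11.25
position: [0.5747, -0.2018, 0.3388]
eef_rot: [[0.117, -0.993, 0.003], [-0.993, -0.117, 0.0], [0.0, -0.003, -1.0]]
ft_force: [0.1, 0.6, -0.2]
gripper_width: 0.457
```

Request:
{"name": "apply_moves", "arguments": {
  "gripper": [4, 4, 4, 4, 4, 4],
  "translation": [
    [0.6, -1.5, 0],
    [1.2, -3, 0],
    [1.8, -4.5, 0],
    [2.3, -5.4, 0],
    [2.3, -5.4, 0],
    [2.3, -5.4, 0]
  ],
  "turn": [-8, -16, -24, -32, -34, -34]
}}

```text
time_s: 11.85
position: [0.5975, -0.2561, 0.337]
eef_rot: [[-0.455, -0.89, -0.0], [-0.89, 0.455, 0.0], [-0.0, 0.0, -1.0]]
ft_force: [-0.6, -0.7, -0.2]
gripper_width: 0.454
```

Run:
```python
from h import *
p,d,W=snap("w4"); z=W[...,2]
o=ctrl.get_obs(); print(o["time_s"],o["position"],o["joint_positions"],np.degrees(np.arctan2(o["eef_rot"][1][1],o["eef_rot"][0][1])),o["ft_force"])
pp=p.astype(int); g=(pp[...,1]>pp[...,2]+25)&(pp[...,1]>pp[...,0]+15)&(d>0)
def rect(m,n):
    if m.sum()<20: print(n,m.sum()); return
    R=cv2.minAreaRect((W[m][:,:2]*1000).astype(np.float32)); print(n,m.sum(),np.round(R[0],1),np.round(R[1],1),round(R[2],1),"z",np.percentile(z[m],[5,50,95]).round(4))
o_=(pp[...,2]>pp[...,0]+60)&(d>0)
rect(o_&(z>.079)&(z<.095),"bar")
for r in silhouettes("wrist","cassette")[:2]:
    m=r["pixels"]&(d>0); print(r["score"],g[m].mean()); rect(m&(abs(z-.048)<.006),"cas"); rect(m&(z>.07)&(z<.085),"rib")
    mm=m&(abs(z-.048)<.006); A=np.c_[W[mm][:,:2],np.ones(mm.sum())]; print("tilt",np.linalg.lstsq(A,z[mm],rcond=None)[0])
```

```text
11.9 [ 0.59743411 -0.25593638  0.33701008] [-1.05223801e-01  3.65432904e-01 -1.38101776e-01 -1.57176364e-04
 -1.06735087e+00 -3.65631615e-01] 153.01762722806734 [ 0.00609646  0.37030215 -0.43672577]
bar 819 [ 597.7 -255.3] [41.3 13.9] 62.6 z [0.0845 0.0863 0.0876]
0.63 0.6238244514106583
cas 167 [ 550.2 -196.2] [23.6 11.3] 39.9 z [0.0435 0.0474 0.0487]
rib 0
tilt [-0.05199804  0.17959275  0.11081006]
```

View pics/w4.png

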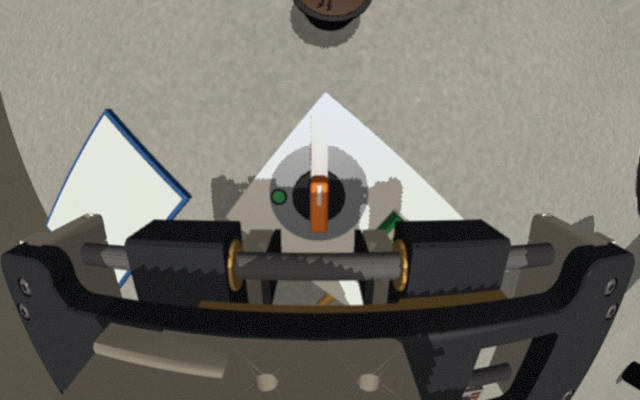

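The knob bar is vertical at (319,205), centred between the jaws. The pin is at (279,197), and a corner of the cassette shows at (390,222). I'll check the seating with the fixed cameras.

Run:
```python
from h import *
for c in("scene","top"):
    p,d=viewer.read_camera(c); W=world(c,d); z=W[...,2]; pp=p.astype(int)
    L=np.hypot(W[...,0]-.563,W[...,1]+.172)<.045
    g=(pp[...,1]>pp[...,2]+15)&(pp[...,1]>pp[...,0]+5)&(d>0)&L
    print(c,g.sum(), np.percentile(z[g],[2,10,25,50,75,90,98]).round(4) if g.sum() else "", W[g].mean(0) if g.sum() else "")
    m=g&(abs(z-.048)<.008)
    if m.sum()>10: print(np.linalg.lstsq(np.c_[W[m][:,:2]-[.563,-.172],np.ones(m.sum())],z[m],rcond=None)[0].round(4))
```

```text
scene 254 [0.0354 0.0397 0.0465 0.0487 0.052  0.0768 0.0799] [ 0.57959352 -0.1639972   0.05223753]
[-0.0159 -0.0308  0.0488]
top 102 [0.0347 0.0455 0.0471 0.0487 0.0506 0.0762 0.0796] [ 0.56048411 -0.17649664  0.05178673]
[-0.0018 -0.0015  0.0486]
```

Cassette top reads about 48.6 mm and level, so it's seated. Now I'll lower onto the knob and grip.

Request:
{"name": "apply_moves", "arguments": {
  "gripper": [4, 4, 4, 4, 4, 4],
  "translation": [
    [0, 0.05, -3.5],
    [0, 0.05, -7],
    [0, 0.05, -9],
    [0, 0.05, -9.8],
    [0, 0.05, -10],
    [0, 0.05, -10]
  ],
  "turn": [0, 0, 0, 0, 0, 0]
}}

```text
time_s: 12.65
position: [0.598, -0.2554, 0.2375]
eef_rot: [[-0.454, -0.891, 0.001], [-0.891, 0.454, -0.0], [-0.0, -0.001, -1.0]]
ft_force: [0.6, -0.0, -0.6]
gripper_width: 0.455
```

Request:
{"name": "apply_moves", "arguments": {
  "gripper": [0.5, 0.5, 0.5, 0.5, 0.5, 0.5, 0.5, 0.5],
  "translation": [
    [0, 0, 0],
    [0, 0, 0],
    [0, 0, 0],
    [0, 0, 0],
    [0, 0, 0],
    [0, 0, 0],
    [0, 0, 0],
    [0, 0, 0]
  ],
  "turn": [0, 0, 0, 0, 0, 0, 0, 0],
  "grip_force": 60
}}

```text
time_s: 13.45
position: [0.5971, -0.2552, 0.2372]
eef_rot: [[-0.454, -0.891, -0.001], [-0.891, 0.454, 0.0], [0.0, 0.001, -1.0]]
ft_force: [-2.9, 2.1, 6.4]
gripper_width: 0.152
```

Gripped (13.4 mm). Turning clockwise.

Request:
{"name": "apply_moves", "arguments": {
  "gripper": [0.5, 0.5, 0.5, 0.5, 0.5, 0.5, 0.5, 0.5, 0.5, 0.5],
  "translation": [
    [0, 0, 0],
    [0, 0, 0],
    [0, 0, 0],
    [0, 0, 0],
    [0, 0, 0],
    [0, 0, 0],
    [0, 0, 0],
    [0, 0, 0],
    [0, 0, 0],
    [0, 0, 0]
  ],
  "turn": [-8, -16, -24, -32, -40, -48, -56, -64, -72, -80]
}}

```text
time_s: 14.45
position: [0.5973, -0.2556, 0.2372]
eef_rot: [[-0.955, 0.298, -0.0], [0.298, 0.955, -0.0], [0.0, -0.0, -1.0]]
ft_force: [-2.3, 0.9, 4.7]
gripper_width: 0.154
```

```bash
python3 -c "
from h import *
o=ctrl.get_obs(); print(o['joint_positions'],o['ft_force'],o['ft_torque'],np.degrees(np.arctan2(o['eef_rot'][1][1],o['eef_rot'][0][1])),o['gripper_width'])"
```

```text
[-1.04511044e-01  4.61018192e-01 -2.44148025e-01  5.64058481e-04
 -8.65906253e-01 -1.76943389e+00] [-2.32843185  0.85963979  4.66558818] [-0.10914922  0.92204899  0.08148478] 72.65181084040148 0.15386495133362396
```

Request:
{"name": "apply_moves", "arguments": {
  "gripper": [0.5, 0.5, 0.5, 0.5, 0.5, 0.5],
  "translation": [
    [0, 0, 0],
    [0, 0, 0],
    [0, 0, 0],
    [0, 0, 0],
    [0, 0, 0],
    [0, 0, 0]
  ],
  "turn": [-6, -12, -18, -24, -30, -30]
}}

```text
time_s: 15.05
position: [0.5971, -0.2557, 0.2374]
eef_rot: [[-0.679, 0.734, -0.001], [0.734, 0.679, -0.001], [-0.0, -0.001, -1.0]]
ft_force: [-3.8, -0.3, 5.2]
gripper_width: 0.154
```

```bash
python3 -c "
from h import *
o=ctrl.get_obs(); print(o['joint_positions'],o['ft_force'],o['ft_torque'],np.degrees(np.arctan2(o['eef_rot'][1][1],o['eef_rot'][0][1])),o['gripper_width'])"
```

```text
[-1.04661061e-01  4.60780451e-01 -2.44257932e-01  7.66407759e-04
 -8.66231525e-01 -2.29108003e+00] [-3.75443438 -0.3115608   5.21998658] [-0.40436604  1.10984292 -0.06492472] 42.762595619669085 0.1542146631224217
```

Request:
{"name": "apply_moves", "arguments": {
  "gripper": [0.5, 0.5, 0.5, 0.5],
  "translation": [
    [0, 0, 0],
    [0, 0, 0],
    [0, 0, 0],
    [0, 0, 0]
  ],
  "turn": [-5, -10, -14, -14]
}}

```text
time_s: 15.45
position: [0.5971, -0.2558, 0.2373]
eef_rot: [[-0.482, 0.876, -0.001], [0.876, 0.482, -0.001], [-0.0, -0.001, -1.0]]
ft_force: [-3.7, -0.9, 4.8]
gripper_width: 0.158
```

```bash
python3 -c "
from h import *
o=ctrl.get_obs(); print(o['joint_positions'],o['ft_force'],o['ft_torque'],np.degrees(np.arctan2(o['eef_rot'][1][1],o['eef_rot'][0][1])),o['gripper_width'])"
```

```text
[-1.04868063e-01  4.60844713e-01 -2.44271068e-01  7.59552582e-04
 -8.66281635e-01 -2.53435283e+00] [-3.71626959 -0.86111174  4.83568563] [-0.65352248  1.26726775 -0.3235913 ] 28.811974193324822 0.158479004682778
```

Request:
{"name": "apply_moves", "arguments": {
  "gripper": [0.5, 0.5, 0.5, 0.5],
  "translation": [
    [0, 0, 0],
    [0, 0, 0],
    [0, 0, 0],
    [0, 0, 0]
  ],
  "turn": [-4, -8, -10, -10]
}}

```text
time_s: 15.85
position: [0.5971, -0.2558, 0.2373]
eef_rot: [[-0.326, 0.945, -0.001], [0.945, 0.326, -0.001], [-0.001, -0.001, -1.0]]
ft_force: [-3.1, -2.3, 6.1]
gripper_width: 0.156
```

```bash
python3 -c "
from h import *
o=ctrl.get_obs(); print(o['joint_positions'][5],o['ft_force'],o['ft_torque'],np.degrees(np.arctan2(o['eef_rot'][1][1],o['eef_rot'][0][1])),o['gripper_width'])"
```

```text
-2.705604339689927 [-3.1159254  -2.32820683  6.06973453] [-0.82152191  1.62349732  0.82659253] 19.03641462126234 0.15628591246174878
```

Torque went from light to about −0.3 (knob pulling itself clockwise past the detent), then +0.83 N m, which is the firm stop. I'll back off slightly, release and look.

Request:
{"name": "apply_moves", "arguments": {
  "gripper": [0.5, 4, 4, 4, 4, 4, 4, 4, 4, 4],
  "translation": [
    [0, 0, 0],
    [0, 0, 0],
    [0, 0, 0],
    [0, 0, 0],
    [0, 0, 0],
    [0, 0, 2],
    [0, 0, 6],
    [0, 0, 10],
    [-0.5, 1, 12],
    [-0.5, 1, 12]
  ],
  "turn": [3, 3, 3, 3, 3, 3, 3, 3, 3, 3]
}}

```text
time_s: 16.85
position: [0.5931, -0.245, 0.3608]
eef_rot: [[-0.375, 0.927, 0.006], [0.927, 0.375, -0.001], [-0.003, 0.006, -1.0]]
ft_force: [0.4, -0.2, 0.5]
gripper_width: 0.458
```

Request:
{"name": "apply_moves", "arguments": {
  "gripper": [4, 4, 4, 4, 4, 4],
  "translation": [
    [1.5, 0.6, 0],
    [3, 1.2, 0],
    [4.5, 1.8, 0],
    [6, 2.4, 0],
    [6, 2.4, 0],
    [6, 2.4, 0]
  ],
  "turn": [8, 16, 24, 32, 40, 40]
}}

```text
time_s: 17.45
position: [0.6528, -0.221, 0.3552]
eef_rot: [[-0.884, 0.468, -0.002], [0.468, 0.884, 0.0], [0.002, -0.001, -1.0]]
ft_force: [0.6, -0.3, -0.2]
gripper_width: 0.457
```

Run:
```python
from h import *
p,d,W=snap("w5"); z=W[...,2]; o=ctrl.get_obs(); print(o["time_s"],o["position"],o["ft_force"])
pp=p.astype(int); a=np.radians(23.0); ux=np.array([np.cos(a),np.sin(a)]); uy=np.array([-ux[1],ux[0]]); P=np.array([.5625,-.1717])
L=(W[...,:2]-P)@np.stack([ux,uy],1)*1000
def rect(m,n):
    if m.sum()<8: print(n,m.sum()); return
    R=cv2.minAreaRect(L[m].astype(np.float32)); print(n,m.sum(),np.round(R[0],1),np.round(R[1],1),round(R[2],1),"z",np.percentile(z[m],[5,50,95]).round(4))
near=(abs(L[...,0])<75)&(d>0)
g=(pp[...,1]>pp[...,2]+25)&(pp[...,1]>pp[...,0]+15)&near
rect(g&(L[...,1]<-100),"pin"); rect(near&(pp[...,2]>pp[...,0]+60)&(z>.079)&(z<.095),"bar")
rect(g&(L[...,1]>-40)&(abs(z-.048)<.006),"cas"); rect(g&(L[...,1]>-40)&(z>.07)&(z<.085),"rib")
for n in("pin","latch_tip"):
  for r in recognise("wrist",n)[:2]: print(n,r["score"],np.array(r["extent"])*[640,400,640,400])
dial=near&(abs(np.hypot(L[...,0],L[...,1]+90)-30)<4)&(L[...,1]<-90); print("dial z",np.median(z[dial]))
```

```text
17.5 [ 0.65251428 -0.22123894  0.35547499] [-0.58096419  0.19263282  0.505319  ]
pin 138 [  25.5 -117. ] [11.2 10.9] 72.5 z [0.046  0.0529 0.0541]
bar 724 [  0.4 -89.8] [41.5 14.7] 88.9 z [0.0838 0.0862 0.0875]
cas 1767 [4.6 0.5] [44.7 74.3] 89.9 z [0.0463 0.0476 0.0491]
rib 423 [-0.   0.1] [24.2 12.6] 88.8 z [0.0754 0.0774 0.0787]
pin 0.57 [258.496 188.92  268.608 202.68 ]
latch_tip 0.67 [230.208  86.48  310.08  188.68 ]
dial z 0.26718006968119795
```

View pics/w5.png

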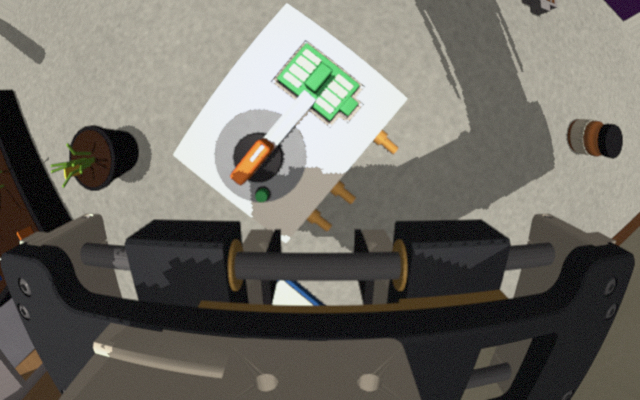

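The picture shows the latch arm lying over the seated cassette (tip near (310,95)), the bar along unit y, and the pin at (262,195). I'll check the pin's rise against the earlier picture.

Run:
```python
from h import *
a=np.radians(23.0); ux=np.array([np.cos(a),np.sin(a)]); uy=np.array([-ux[1],ux[0]]); P=np.array([.5625,-.1717])
for t in("w3","w4","w5"):
    f=np.load(t+".npz"); d=f["d"]; W=wworld(d,f["pos"],f["R"]); z=W[...,2]; pp=f["p"].astype(int)
    L=(W[...,:2]-P)@np.stack([ux,uy],1)*1000; rr=np.hypot(L[...,0]-25.5,L[...,1]+117)
    g=(pp[...,1]>pp[...,2]+15)&(pp[...,1]>pp[...,0]+10)&(d>0)&(rr<10); dl=(d>0)&(rr>9)&(rr<14)&(np.hypot(L[...,0],L[...,1]+90)<46)
    print(t,"pin",np.percentile(z[g],[50,90]).round(4),"dial",np.median(z[dl]).round(4))
```

```text
w3 pin [0.041  0.0419] dial 0.0405
w4 pin [0.041  0.0419] dial 0.0409
w5 pin [0.0527 0.0538] dial 0.0406
```

The pin rose about 11.8 mm from the start and stays up with the robot clear. Handing in.

```bash
python3 -c "
from h import *
print(ticket.job_done())"
```

```text
the job is handed in; nothing more can be done
None
```

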